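# Prop the pastry case lid on its long stay

## Robot

A 6-joint arm with a two-finger parallel gripper is mounted at the origin on the work surface. World frame = base frame: x ahead of the robot, y to its left, z up, the work surface at z = 0. Lengths are in m, angles in rad, forces in N, time in s.
With the tool pointing down it reaches from about 0.25 to 0.85 m from the base axis. Payload 12.5 kg.
Tool frame: the origin (TCP) lies on the centre line of the jaws, within the pads' length; the fingertips stand arm.tip_reach ahead of it and the grasp point (between the pads) lies 11 mm behind it (arm.tip_reach is the distance from the TCP to the fingertips, in m); z points along the fingers, y is the line along which they close (so a half turn about z gives the same grasp; the last joint's range is limited). The gripper opens to 93 mm and grips with 3 to 60 N. Pads are 15 mm wide; open, the fingers measure 128 mm over their backs; the gripper's body (75 mm by 188 mm) begins 65 mm behind the grasp point.
Start: joints at [-1.325, 0.351, 1.652, -0, 1.139, -0.085], TCP at [0.179, -0.52, 0.227] pointing down, gripper open.
Joint ranges: [-2.75, 2.75], [-0.79, 2.1], [0.01, 2.65], [-1.57, 4.71], [0.07, 3.14], [-2.87, 2.87]. Speed limits (rad/s): [2.22, 2.22, 2.79, 3.14, 3.14, 3.14].

## Interface

Orientations are given as a 3x3 rotation matrix whose columns are the frame's x, y, z axes.
In Python, from workcell import monitor, optics, arm gives the robot as it stands. The module is installed in compiled form; this text tells all that it offers.
- The arm moves only by the shell command python3 -m jog 'ROWS' [OPENING] [FORCE]. ROWS is JSON, a list that holds one entry, the list of rows, each a list of 6 numbers: the shift along the tool's x, y, z each as a share of 200 mm, from -1 to 1, then the turn, a rotation vector about the tool's x, y, z each as a share of pi rad, from -1 to 1. In form: [[[x, y, z, wx, wy, wz], ...]]. A call has 1 to 12 rows; each row shifts and turns the commanded pose from where the row before left it, along the tool's axes as they then stand; what a row does not reach is not made up. A row lasts 1/10 s, in which the tool goes at most 50 mm and 8.59 degrees, less where a joint would pass 70% of its speed; a pose out of reach is approached as far as the arm can. A call with a number of a shift or a turn outside -1 to 1 is refused whole. A call with a gripper value outside its range is refused whole. OPENING is the closure, from 0 (fully open) to 1 (shut), set as the call begins (- or left out, the last holds). The fingers move at their own pace and stop on an object; FORCE is the grip in N (left out, the last holds). Time passes only in rows, so rows that do not move let the fingers close. It gives the time, the measured TCP pose, the force, the opening and the grip force at its end, in the units of the state.
- monitor.state(): the state, without advancing time (a new reading comes with each control period).
- optics.capture(name): name is "side" or "top" or "wrist"; returns the picture (480x640x3 uint8, red, green, blue); there is no depth.
- optics.calibration(name): a dict with "fx", "fy", "cx", "cy" (pixels), "extrinsics" (4x4, takes a point from camera to world coordinates). Camera axes: x right, y up, looking along -z (the intrinsics and any distortion apply to the point x, -y, -z); pixel columns grow to the right and rows downward; lengths in m; the calibration is good to about 2 mm. A picture is of the moment at which its call begins: read the wrist's pose just before it. calibration takes no time and is no camera call; for the wrist camera it gives the pose at the moment of the call.
- arm.sign_off(): hands the job in; it is judged then, once.
The state is a dict: "clock": time; "joint_pos": joint angles; "joint_velocities": joint speeds; "effort": joint torques, N m; "ee_pos": TCP position; "tool_rot": TCP orientation; "wrist_force": force on the tool from outside, world axes, zero at the start; "wrist_torque": the same for the moment, N m; "grip_width": finger opening in m; "grip_force": force on a finger pad.
Only numpy, scipy, OpenCV 4.12 (cv2) and the standard library are available. Lean on these libraries where they do the work, as an engineer would, in place of code of your own. Each camera call takes 0.05 s, during which the arm holds its last target. There are 200 camera calls.

## Task

The lid of the bun case stands thrown right back after restocking. Set it to its serving position: flip the long stay up and over until it stands against its stop, then bring the lid forward and down so that it rests propped on the tip of that long stay. Leave the short stay on the other side lying down.

Things in the scene. Friction and masses are not known exactly. Their poses are not given: they have to be found in the camera images.
- lid (a joint): Lid of the low bun case (190 deep x 240 wide x 50 mm): clear panel, dark wood frame, 180 mm hinge to front edge, 276 mm wide. Hinge on the far rim, 70 mm above the table. Rad: 0 closed, 1.57 upright, 1.80 leaning back on its stop (start). Damped: let go forward of upright it sinks at about 1 rad/s until a raised stay holds it: 0.70 on the long stay's tip, 0.45 on the short one's.
- lid_handle (a point): Middle of the lid's grab bar: level steel bar 12 mm thick, 122 mm long, 40 mm beyond the lid's front edge on two arms 110 mm apart, open between. Axes turn with the lid: y along bar and hinge (robot's left if the case is square on), x from bar to hinge, z out of the lid's upper face. The hinge line is 220 mm along +x and 10 mm along -z from here; closing carries the bar in an arc to the robot.
- long_stay (a joint): Longer of two steel stays, one on each side of the case: 10 mm rod, 110 mm from pivot to black ball tip, with a cross-bar. Pivot 137 mm left or right of the case's middle, 115 mm nearer the robot than the lid hinge, 70 mm above the table. Rad: 0 lying, tip to the hinge (start); 1.57 upright; 1.68 on its stop, leaning to the robot. Moves freely: falls back before upright, on to the stop beyond.
- long_stay_crossbar (a point): Centre of the long stay's cross-bar, on the rod: round bar 10 mm thick, 96 mm long (48 mm each side), level, 70 mm above the table at the start. Its outer half, away from the case, is clear: pinch it from above some 32 mm out from the rod; it turns between the fingers. Axes turn with the stay: x along the rod to the tip (pivot 65 mm along -x), y along the bar (robot's left if square on).
- short_stay (a joint): The shorter stay, on the case's other side, of the same build: 60 mm from pivot to tip, its cross-bar 42 mm from the pivot. Rad: 0 = lying level, as it starts. It is to be left lying.

How it is judged:
By the outcome, as a careful person would: the job done as asked, in the order asked, and still so for the second after the job is handed in, with the robot touching nothing.
It also fails if it takes over 54 s, if anything falls off the work surface, if the arm or the gripper's body presses on something with over 40 N, if the wrist force passes 120 N, or if a joint passes its speed limit or range.

## Working session

There is one attempt and no reset: what is moved stays moved. The work goes in short steps, Python scripts to look and compute and a shell command to move; the robot and the scene stay as the last step left them, time stands still between calls to the robot, and variables do not carry over. Pictures are saved under pics/ and viewed, at most 10 in all, crops included, and the job is handed in when it is done.

```bash
mkdir -p pics
python3 - <<'E'
from workcell import monitor, optics, arm
import cv2, numpy as np
for n in ("top","side"):
    im=optics.capture(n); cv2.imwrite(f"pics/{n}0.png",im[:,:,::-1]); c=optics.calibration(n); print(n,{k:np.round(v,4).tolist() for k,v in c.items()})
s=monitor.state(); print(arm.tip_reach,s["clock"],s["ee_pos"],np.round(s["tool_rot"],3).tolist(),s["grip_width"])
E
```

```text
top {'fx': 496.7762, 'fy': 496.7762, 'cx': 318.5806, 'cy': 244.7898, 'extrinsics': [[0.0677, 0.978, -0.1975, 0.3781], [-0.9977, 0.0652, -0.0191, 0.0314], [-0.0058, 0.1983, 0.9801, 0.8231], [0.0, 0.0, 0.0, 1.0]]}
side {'fx': 441.2372, 'fy': 441.2372, 'cx': 317.1007, 'cy': 237.809, 'extrinsics': [[0.9302, 0.1577, -0.3314, 0.3061], [-0.3665, 0.4467, -0.8162, -0.5069], [0.0193, 0.8807, 0.4733, 0.4391], [0.0, 0.0, 0.0, 1.0]]}
0.008 0.1 [ 0.17860511 -0.51988082  0.22613708] [[0.946, 0.325, -0.0], [0.325, -0.946, 0.001], [0.0, -0.001, -1.0]] 0.09300138785684828
```

View pics/top0.png

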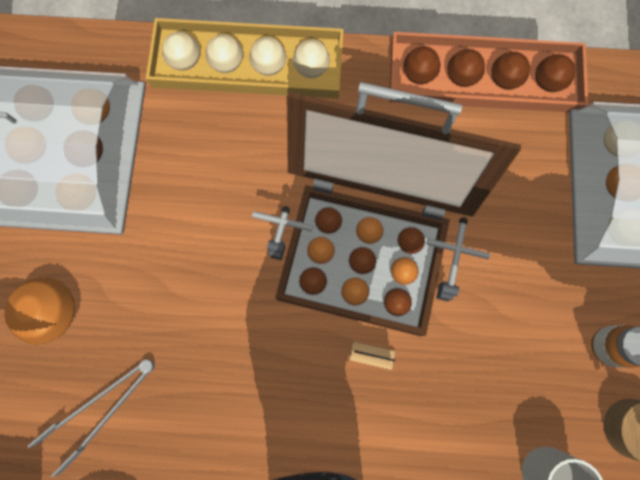

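View pics/side0.png

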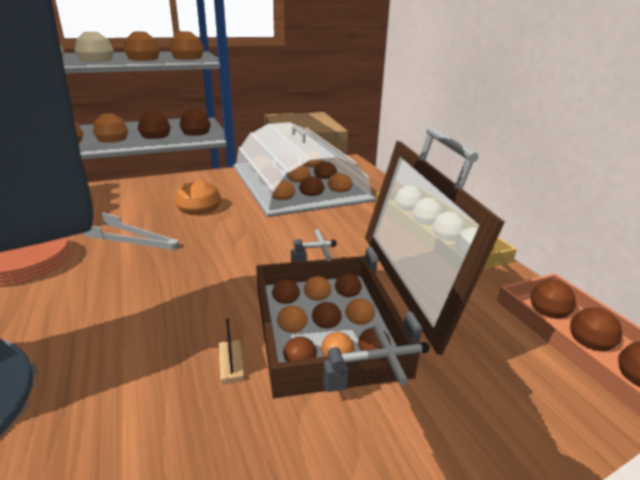

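The top view shows the long stay on the robot's right: pivot about (449,292), tip (463,222), crossbar outer end (488,256). The short stay is on the left, at (270,230). The lid bar runs from (360,90) to (460,105). I'll enlarge this area.

Run:
```python
import cv2
a=cv2.imread("pics/top0.png")[75:345,235:535]; cv2.imwrite("pics/top0c.png",cv2.resize(a,None,fx=2.2,fy=2.2,interpolation=cv2.INTER_CUBIC))
```

```text
(no output)
```

View pics/top0c.png

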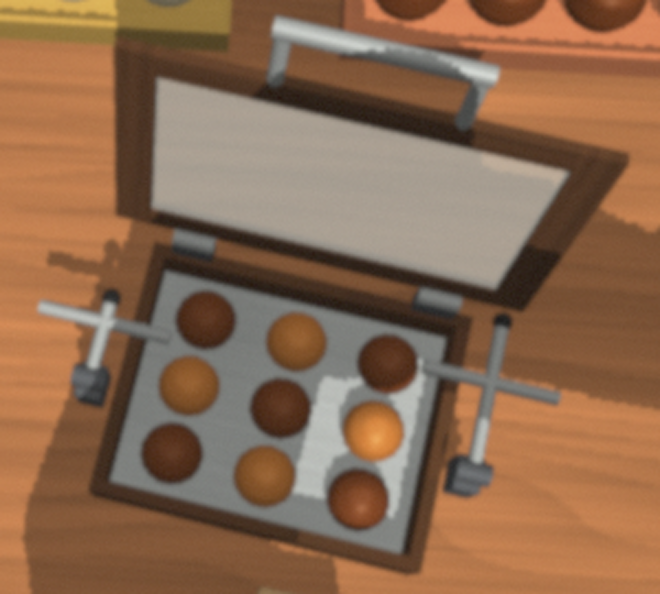

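The crop gives good points for the stays and the bar. Next I'll fit the case pose.

```bash
cat > h.py <<'E'
from workcell import monitor, optics, arm
import numpy as np, cv2
from scipy.spatial.transform import Rotation as R
def proj(cal,P):
    E=np.array(cal["extrinsics"]); p=(np.asarray(P)-E[:3,3])@E[:3,:3]
    return np.c_[cal["fx"]*p[:,0]/-p[:,2]+cal["cx"], cal["fy"]*-p[:,1]/-p[:,2]+cal["cy"]]
def frame(q):
    x,y,a=q; d=np.array([np.cos(a),np.sin(a),0]); u=np.array([-np.sin(a),np.cos(a),0])
    return np.array([x,y,.07]),d,u,np.array([0,0,1.])
def bar(q,th):
    H,d,u,z=frame(q); e=-np.cos(th)*d+np.sin(th)*z; n=np.cos(th)*z+np.sin(th)*d
    return H+.22*e+.01*n, e, n
def stay(q,phi,r,w=0,side=-1):
    H,d,u,z=frame(q); return H+side*.137*u-.115*d+r*(np.cos(phi)*d+np.sin(phi)*z)+w*u
def go(p,Rt):
    "delta to pose in tool axes: units"
    s=monitor.state(); Rc=np.array(s["tool_rot"]); dp=Rc.T@(np.array(p)-s["ee_pos"]); w=R.from_matrix(Rc.T@Rt).as_rotvec()
    return np.round(np.r_[dp/.2,w/np.pi],4).tolist()
E
python3 - <<'E'
from h import *
from scipy.optimize import least_squares
c=optics.calibration("top"); s=optics.calibration("side")
T=np.array([[502,321],[491,381],[558,398],[424,366],[111,298],[40,306],[168,337],[276,27],[496,74]])/2.2+[235,75]
S=np.array([[425,348],[405,379],[333,243],[320,243]])
def f(q,full=False):
    b=bar(q,1.8)[0];u=frame(q)[2]
    P=[stay(q,0,.11),stay(q,0,.065),stay(q,0,.065,-.048),stay(q,0,.065,.048),stay(q,0,.06,0,1),stay(q,0,.042,.048,1),stay(q,0,.042,-.048,1),b+.061*u,b-.061*u]
    r=np.r_[proj(c,P)-T,(proj(s,[P[0],P[2],P[4]])-S[:3])]
    return r if full else r.ravel()
r=least_squares(f,[.6,-.05,-.2],loss="soft_l1"); q=r.x; print(q.tolist()); print(f(q,True).round(1).tolist())
print("grasp",stay(q,0,.065,-.032),"bar",bar(q,1.8)[0], "bar.7",bar(q,.7)[0])
E
```

```text
[0.6121713463920884, -0.04284707242346822, -0.1737663181392405]
[[0.4, -0.5], [0.0, -0.3], [0.4, -0.7], [-0.1, -0.7], [0.1, -0.3], [-0.2, -0.2], [1.1, -0.1], [-1.3, -0.7], [-0.0, 0.4], [-0.9, 0.1], [-1.2, 3.9], [-0.7, 0.5]]
grasp [ 0.53370537 -0.20065737  0.07      ] bar [ 0.67099489 -0.05317276  0.28197446] bar.7 [ 0.4527852  -0.01486896  0.21937631]
```

```bash
cat >> h.py <<'E'
import json
from scipy.spatial.transform import Slerp
q=[0.61217,-0.04285,-0.17377]
H,d,u,z=frame(q)
def rot(zt,yt):
    zt=zt/np.linalg.norm(zt); yt=yt-zt*(yt@zt); yt/=np.linalg.norm(yt); return np.c_[np.cross(yt,zt),yt,zt]
def plan(way):
    "way: [(grasp point, R, n rows)]; prints rows from the present pose"
    s=monitor.state(); Rc=np.array(s["tool_rot"]); p=np.array(s["ee_pos"])
    for g,Rt,n in way:
        t=np.array(g)+.011*Rt[:,2]; sl=Slerp([0,1],R.from_matrix([Rc,Rt])); rows=[]; R0,p0=Rc,p
        for k in range(1,n+1):
            Rn=sl(k/n).as_matrix(); pn=p0+(t-p0)*k/n
            rows.append(np.round(np.r_[Rc.T@(pn-p)/.2, R.from_matrix(Rc.T@Rn).as_rotvec()/np.pi],3).tolist()); Rc,p=Rn,pn
        m=np.abs(rows).max(0); print(json.dumps(rows).replace(" ",""))
Rs=rot(-z*np.cos(.35)+u*np.sin(.35), d)
E
python3 - <<'E'
from h import *
s=monitor.state(); Rc=np.array(s["tool_rot"]); p=np.array(s["ee_pos"])
g=stay(q,0,.065,-.032)
plan([(p+[0,0,.1+.011],Rc,3),(g-.12*Rs[:,2],Rs,12)])
E
```

```text
[[0.0,-0.0,-0.167,0.0,-0.0,-0.0],[0.0,-0.0,-0.167,0.0,0.0,0.0],[0.0,-0.0,-0.167,0.0,0.0,0.0]]
[[0.176,-0.064,0.064,0.005,0.008,-0.028],[0.179,-0.047,0.07,0.005,0.008,-0.028],[0.18,-0.03,0.075,0.005,0.008,-0.028],[0.18,-0.013,0.08,0.005,0.008,-0.028],[0.178,0.004,0.085,0.005,0.008,-0.028],[0.175,0.021,0.089,0.005,0.008,-0.028],[0.17,0.037,0.093,0.005,0.008,-0.028],[0.164,0.053,0.097,0.005,0.008,-0.028],[0.156,0.069,0.1,0.005,0.008,-0.028],[0.146,0.084,0.103,0.005,0.008,-0.028],[0.136,0.098,0.105,0.005,0.008,-0.028],[0.124,0.111,0.107,0.005,0.008,-0.028]]
```

```bash
python3 -m jog '[[[0,0,-0.167,0,0,0],[0,0,-0.167,0,0,0],[0,0,-0.167,0,0,0]]]' 0 && python3 -m jog '[[[0.176,-0.064,0.064,0.005,0.008,-0.028],[0.179,-0.047,0.07,0.005,0.008,-0.028],[0.18,-0.03,0.075,0.005,0.008,-0.028],[0.18,-0.013,0.08,0.005,0.008,-0.028],[0.178,0.004,0.085,0.005,0.008,-0.028],[0.175,0.021,0.089,0.005,0.008,-0.028],[0.17,0.037,0.093,0.005,0.008,-0.028],[0.164,0.053,0.097,0.005,0.008,-0.028],[0.156,0.069,0.1,0.005,0.008,-0.028],[0.146,0.084,0.103,0.005,0.008,-0.028],[0.136,0.098,0.105,0.005,0.008,-0.028],[0.124,0.111,0.107,0.005,0.008,-0.028]]]'
python3 - <<'E'
from h import *
im=optics.capture("wrist"); cv2.imwrite("pics/w1.png",im[:,:,::-1])
c=optics.calibration("wrist")
print(proj(c,[stay(q,0,.11),stay(q,0,.065),stay(q,0,.065,-.048)]).round().tolist())
g=stay(q,0,.065,-.032)
plan([(g-.12*Rs[:,2],Rs,6),(g,Rs,5)])
E
```

```text
clock: 0.4
ee_pos: [0.1786, -0.5198, 0.3277]
tool_rot: [[0.946, 0.325, -0.0], [0.325, -0.946, 0.001], [0.0, -0.001, -1.0]]
wrist_force: [-0.1, -0.6, 0.0]
grip_width: 0.0927
grip_force: 0.0
clock: 1.6
ee_pos: [0.5276, -0.2373, 0.1697]
tool_rot: [[0.161, 0.986, 0.048], [0.929, -0.168, 0.33], [0.334, -0.008, -0.943]]
wrist_force: [-0.0, -0.3, -0.5]
grip_width: 0.093
grip_force: 0.0
[[384.0, 205.0], [317.0, 204.0], [316.0, 276.0]]
[[-0.002,-0.002,-0.005,-0.001,0.0,0.0],[-0.002,-0.002,-0.005,-0.001,0.0,0.0],[-0.002,-0.002,-0.005,-0.001,0.0,0.0],[-0.002,-0.002,-0.005,-0.001,0.0,0.0],[-0.002,-0.002,-0.005,-0.001,0.0,0.0],[-0.002,-0.002,-0.005,-0.001,0.0,0.0]]
[[0.0,0.0,0.12,0.0,0.0,-0.0],[-0.0,-0.0,0.12,-0.0,-0.0,-0.0],[0.0,0.0,0.12,0.0,0.0,0.0],[-0.0,-0.0,0.12,-0.0,-0.0,0.0],[0.0,0.0,0.12,0.0,0.0,0.0]]
```

View pics/w1.png

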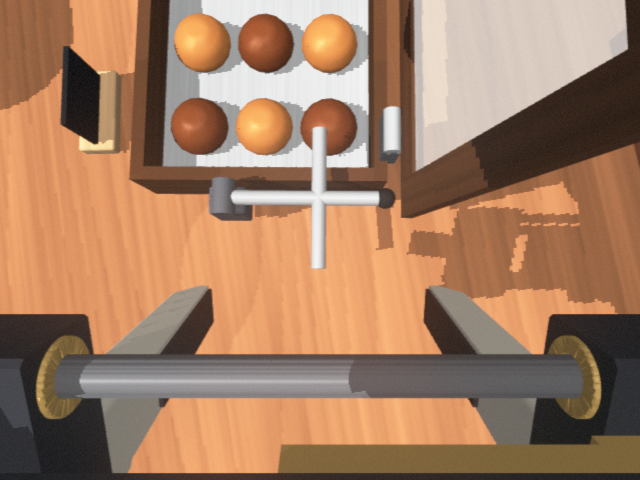

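The wrist view confirms the fit: crossing seen at (319,198) against (317,204) predicted, outer end (319,267) against (316,276). That leaves about 4 mm to go inward, so I'll correct part of it and descend.

```bash
python3 -m jog '[[[0.005,-0.01,-0.025,-0.005,0,0],[0,0,0.12,0,0,0],[0,0,0.12,0,0,0],[0,0,0.12,0,0,0],[0,0,0.12,0,0,0],[0,0,0.12,0,0,0],[0,0,0,0,0,0]]]' && python3 -m jog '[[[0,0,0,0,0,0],[0,0,0,0,0,0],[0,0,0,0,0,0],[0,0,0,0,0,0],[0,0,0,0,0,0],[0,0,0,0,0,0]]]' 1 12
python3 - <<'E'
from h import *
s=monitor.state(); Rc=np.array(s["tool_rot"]); g0=s["ee_pos"]-.011*Rc[:,2]; print(g0, stay(q,0,.065,-.032), s["grip_width"],s["grip_force"])
P=lambda a: g0+stay(q,a,.065)-stay(q,0,.065)
plan([(P(a),Rc,1) for a in np.linspace(0,1.66,25)[1:]])
E
```

```text
clock: 2.35
ee_pos: [0.5307, -0.199, 0.0607]
tool_rot: [[0.166, 0.984, 0.062], [0.928, -0.177, 0.328], [0.334, 0.003, -0.943]]
wrist_force: [0.0, 0.6, -0.5]
grip_width: 0.093
grip_force: 0.0
clock: 2.95
ee_pos: [0.5324, -0.1998, 0.0626]
tool_rot: [[0.164, 0.984, 0.065], [0.929, -0.177, 0.326], [0.333, 0.007, -0.943]]
wrist_force: [-0.0, -0.2, 0.7]
grip_width: 0.0493
grip_force: 0.0
[ 0.53172575 -0.20341024  0.07299095] [ 0.53370344 -0.20066001  0.07      ] 0.04929385517094259 0.0
[[0.007,-0.001,-0.021,-0.0,-0.0,0.0]]
[[0.007,-0.002,-0.021,0.0,0.0,0.0]]
[[0.007,-0.004,-0.021,0.0,0.0,0.0]]
[[0.007,-0.005,-0.021,0.0,0.0,0.0]]
[[0.007,-0.007,-0.02,0.0,0.0,0.0]]
[[0.007,-0.008,-0.02,0.0,0.0,0.0]]
[[0.007,-0.01,-0.019,0.0,0.0,0.0]]
[[0.006,-0.011,-0.018,0.0,0.0,0.0]]
[[0.006,-0.012,-0.018,0.0,0.0,0.0]]
[[0.006,-0.014,-0.017,0.0,0.0,0.0]]
[[0.006,-0.015,-0.016,0.0,0.0,0.0]]
[[0.005,-0.016,-0.015,0.0,0.0,0.0]]
[[0.005,-0.017,-0.014,0.0,0.0,0.0]]
[[0.004,-0.018,-0.013,0.0,0.0,0.0]]
[[0.004,-0.019,-0.012,0.0,0.0,0.0]]
[[0.004,-0.02,-0.01,0.0,0.0,0.0]]
[[0.003,-0.02,-0.009,0.0,0.0,0.0]]
[[0.003,-0.021,-0.008,0.0,0.0,0.0]]
[[0.002,-0.021,-0.006,0.0,0.0,0.0]]
[[0.002,-0.022,-0.005,0.0,0.0,0.0]]
[[0.001,-0.022,-0.003,0.0,0.0,0.0]]
[[0.001,-0.022,-0.002,0.0,0.0,0.0]]
[[0.0,-0.022,-0.0,0.0,0.0,0.0]]
[[-0.0,-0.022,0.001,0.0,0.0,0.0]]
```

```bash
python3 -m jog '[[[0.01,0,0.01,0,0,0],[0,0,0,0,0,0],[0,0,0,0,0,0],[0,0,0,0,0,0],[0,0,0,0,0,0],[0,0,0,0,0,0],[0,0,0,0,0,0],[0,0,0,0,0,0]]]' 1 12
```

```text
clock: 3.75
ee_pos: [0.5335, -0.1975, 0.0614]
tool_rot: [[0.164, 0.984, 0.066], [0.929, -0.177, 0.326], [0.332, 0.008, -0.943]]
wrist_force: [6.0, 0.1, -1.3]
grip_width: 0.0095
grip_force: 12.0
```

```bash
python3 -m jog '[[[0.007,-0.001,-0.021,0,0,0],[0.007,-0.002,-0.021,0,0,0],[0.007,-0.004,-0.021,0,0,0],[0.007,-0.005,-0.021,0,0,0],[0.007,-0.007,-0.02,0,0,0],[0.007,-0.008,-0.02,0,0,0],[0.007,-0.01,-0.019,0,0,0],[0.006,-0.011,-0.018,0,0,0],[0.006,-0.012,-0.018,0,0,0],[0.006,-0.014,-0.017,0,0,0],[0.006,-0.015,-0.016,0,0,0],[0.005,-0.016,-0.015,0,0,0]]]'
python3 - <<'E'
from h import *
s=monitor.state(); Rc=np.array(s["tool_rot"]); print(s["wrist_force"],s["grip_width"])
off=.011*Rc[:,2]; g=s["ee_pos"]-off; v=g-stay(q,0,0); print("phi,r",np.arctan2(v[2],v@d),np.hypot(v[2],v@d),v@u)
P=lambda a: stay(q,a,.065)+u*(v@u)
a0=np.arctan2(v[2],v@d)
plan([(P(a),Rc,1) for a in np.linspace(a0,1.66,13)[1:]])
E
```

```text
clock: 4.95
ee_pos: [0.5142, -0.1943, 0.1109]
tool_rot: [[0.164, 0.984, 0.071], [0.929, -0.178, 0.325], [0.332, 0.012, -0.943]]
wrist_force: [12.4, 2.7, 8.6]
grip_width: 0.0096
grip_force: 12.0
[12.42293813  2.67308942  8.61142066] 0.00955150457783724
phi,r 0.855564198846579 0.06797895253582029 -0.032740115545848825
[[0.001,-0.027,-0.003,0.0,0.0,0.0]]
[[0.004,-0.018,-0.012,-0.0,-0.0,-0.0]]
[[0.004,-0.018,-0.011,0.0,0.0,0.0]]
[[0.003,-0.019,-0.01,-0.0,-0.0,-0.0]]
[[0.003,-0.02,-0.009,0.0,0.0,0.0]]
[[0.002,-0.02,-0.007,-0.0,-0.0,-0.0]]
[[0.002,-0.021,-0.006,0.0,0.0,0.0]]
[[0.002,-0.021,-0.005,-0.0,-0.0,-0.0]]
[[0.001,-0.022,-0.003,0.0,0.0,0.0]]
[[0.001,-0.022,-0.002,-0.0,-0.0,-0.0]]
[[0.0,-0.022,-0.001,0.0,0.0,0.0]]
[[-0.0,-0.022,0.001,-0.0,-0.0,-0.0]]
```

```bash
python3 -m jog '[[[0.004,-0.007,-0.017,0,0,0],[0.004,-0.018,-0.012,0,0,0],[0.004,-0.018,-0.011,0,0,0],[0.003,-0.019,-0.010,0,0,0],[0.003,-0.020,-0.009,0,0,0],[0.002,-0.020,-0.007,0,0,0],[0.002,-0.021,-0.006,0,0,0],[0.002,-0.021,-0.005,0,0,0],[0.001,-0.022,-0.003,0,0,0],[0.001,-0.022,-0.002,0,0,0],[0,-0.022,-0.001,0,0,0]]]'
python3 - <<'E'
from h import *
s=monitor.state(); Rc=np.array(s["tool_rot"])
off=.011*Rc[:,2]; g=s["ee_pos"]-off; v=g-stay(q,0,0); print("phi,r",np.arctan2(v[2],v@d),np.hypot(v[2],v@d),v@d,v@u)
E
```

```text
clock: 6.05
ee_pos: [0.4704, -0.1866, 0.127]
tool_rot: [[0.164, 0.984, 0.065], [0.928, -0.177, 0.327], [0.334, 0.007, -0.943]]
wrist_force: [1.9, 2.9, 5.1]
grip_width: 0.0093
grip_force: 12.0
phi,r 1.5689949201898636 0.06732389173283625 0.00012127763765171432 -0.03273019154630988
```

```bash
python3 -m jog '[[[0,-0.02,0.001,0,0,0],[0,-0.013,0.001,0,0,0],[0,0,0,0,0,0]]]'; python3 -m jog '[[[0,0,0,0,0,0],[0,0,0,0,0,0],[0,0,0,0,0,0],[0,0,0,0,0,0],[0,0,0,0,0,0],[0,0,0,0,0,0],[0,0,0,0,0,0],[0,0,0,0,0,0],[0,0,0,0,0,0],[0,0,0,0,0,0]]]' 0
```

```text
clock: 6.35
ee_pos: [0.4635, -0.1853, 0.126]
tool_rot: [[0.165, 0.984, 0.064], [0.928, -0.177, 0.327], [0.333, 0.006, -0.943]]
wrist_force: [0.4, 3.9, 6.2]
grip_width: 0.0098
grip_force: 12.0
clock: 7.35
ee_pos: [0.4638, -0.1857, 0.1258]
tool_rot: [[0.164, 0.984, 0.065], [0.929, -0.177, 0.326], [0.333, 0.006, -0.943]]
wrist_force: [0.1, -0.6, 0.3]
grip_width: 0.0844
grip_force: 0.0
```

Released. Back off and check the stay.

```bash
python3 -m jog '[[[0,0,-0.1,0,0,0],[0,0,-0.15,0,0,0],[0,0,-0.2,0,0,0],[0,0,-0.2,0,0,0],[0,0,-0.2,0,0,0],[0,0,-0.2,0,0,0],[0,0,0,0,0,0]]]' 1
python3 - <<'E'
from h import *
im=optics.capture("side"); cv2.imwrite("pics/s2.png",im[:,:,::-1])
print(proj(optics.calibration("side"),[stay(q,1.68,.11),stay(q,1.68,.065)]).round())
print(bar(q,1.8)[0],bar(q,1.35)[0])
Rv=rot(-z,d); g=bar(q,1.8)[0]+.038*d; g[2]=.281
s=monitor.state(); Rc=np.array(s["tool_rot"]);p=s["ee_pos"]
print("A");plan([([p[0]+.03,p[1]+.03,.37],Rv,4),(np.r_[g[:2],.37],Rv,7),(g,Rv,3)])
E
```

```text
clock: 8.05
ee_pos: [0.4511, -0.2563, 0.3283]
tool_rot: [[0.164, 0.984, 0.07], [0.93, -0.178, 0.321], [0.329, 0.013, -0.944]]
wrist_force: [-0.6, -0.7, 0.5]
grip_width: 0.038
grip_force: 0.0
[[329. 283.]
 [332. 316.]]
[ 0.67099351 -0.0531759   0.28197446] [ 0.57432443 -0.03620657  0.28684921]
A
[[0.055,0.031,-0.025,0.001,-0.027,-0.0],[0.053,0.031,-0.029,0.001,-0.027,-0.0],[0.05,0.031,-0.034,0.001,-0.027,-0.0],[0.047,0.031,-0.038,0.001,-0.027,-0.0]]
[[0.145,0.14,-0.0,-0.0,0.0,-0.0],[0.145,0.14,-0.0,-0.0,0.0,0.0],[0.145,0.14,-0.0,-0.0,0.0,0.0],[0.145,0.14,-0.0,-0.0,0.0,0.0],[0.145,0.14,-0.0,-0.0,0.0,0.0],[0.145,0.14,-0.0,-0.0,0.0,0.0],[0.145,0.14,-0.0,-0.0,0.0,0.0]]
[[0.0,-0.0,0.148,0.0,0.0,0.0],[-0.0,0.0,0.148,0.0,0.0,-0.0],[0.0,-0.0,0.148,0.0,0.0,-0.0]]
```

View pics/s2.png

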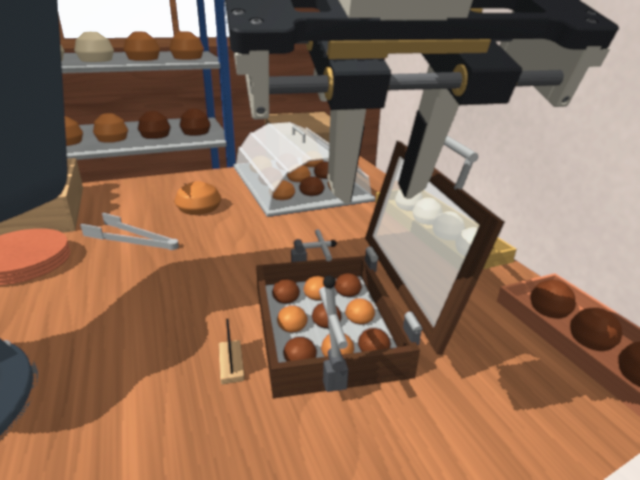

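The side view shows the stay upright on its stop: tip at (329,283), exactly as predicted, and the short stay still lying. Now I'll move behind the lid bar with the fingers closed.

```bash
python3 -m jog '[[[0.055,0.031,-0.025,0,-0.027,0],[0.053,0.031,-0.029,0,-0.027,0],[0.05,0.031,-0.034,0,-0.027,0],[0.047,0.031,-0.038,0,-0.027,0]]]' 1; python3 -m jog '[[[0.145,0.14,0,0,0,0],[0.145,0.14,0,0,0,0],[0.145,0.14,0,0,0,0],[0.145,0.14,0,0,0,0],[0.145,0.14,0,0,0,0],[0.145,0.14,0,0,0,0],[0.145,0.14,0,0,0,0],[0,0,0,0,0,0]]]'
python3 - <<'E'
from h import *
Rv=rot(-z,d); g=bar(q,1.8)[0]+.038*d; g[2]=.281
im=optics.capture("side"); cv2.imwrite("pics/s3.png",im[:,:,::-1])
plan([(np.r_[g[:2],.37],Rv,2),(g,Rv,4)])
E
```

```text
clock: 8.5
ee_pos: [0.4806, -0.2235, 0.3565]
tool_rot: [[0.176, 0.984, 0.005], [0.984, -0.176, -0.004], [-0.003, 0.005, -1.0]]
wrist_force: [0.2, -0.0, 0.0]
grip_width: 0.0026
grip_force: 0.0
clock: 9.3
ee_pos: [0.7113, -0.0554, 0.3546]
tool_rot: [[0.173, 0.985, 0.002], [0.985, -0.173, 0.0], [0.0, 0.002, -1.0]]
wrist_force: [-0.5, 0.4, 0.0]
grip_width: -0.0001
grip_force: 0.0
[[-0.007,-0.003,-0.009,0.0,0.0,-0.0],[-0.007,-0.003,-0.009,0.0,0.0,-0.0]]
[[0.0,-0.0,0.111,0.0,0.0,0.0],[0.0,-0.0,0.111,0.0,0.0,0.0],[0.0,-0.0,0.111,0.0,0.0,0.0],[0.0,-0.0,0.111,0.0,0.0,0.0]]
```

View pics/s3.png

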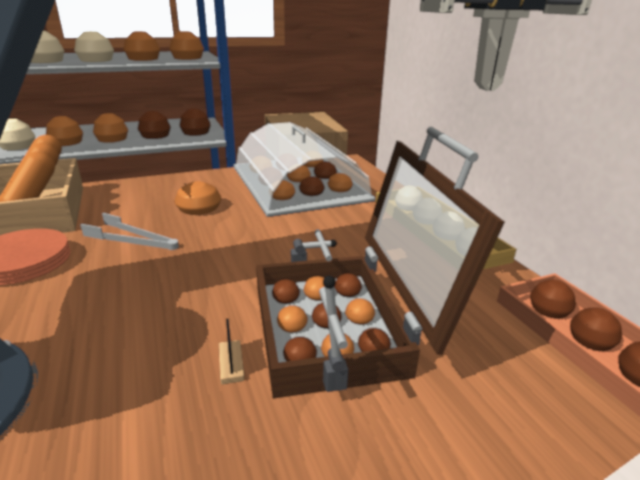

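Fingers are behind and above the bar (fingertip at (490,85), bar around (450,145)). Descend, then pull.

```bash
python3 -m jog '[[[-0.014,-0.006,0.09,0,0,0],[0,0,0.111,0,0,0],[0,0,0.111,0,0,0],[0,0,0.111,0,0,0],[0,0,0,0,0,0]]]'; python3 -m jog '[[[0,-0.05,0,0,0,0],[0,-0.05,0,0,0,0],[0,-0.05,0,0,0,0],[0,-0.05,0,0,0,0],[0,-0.05,0,0,0,0]]]'
```

```text
clock: 9.85
ee_pos: [0.7062, -0.0621, 0.2702]
tool_rot: [[0.177, 0.984, -0.0], [0.984, -0.177, -0.0], [-0.0, 0.0, -1.0]]
wrist_force: [-0.5, 0.1, 0.3]
grip_width: 0.0006
grip_force: 0.0
clock: 10.35
ee_pos: [0.6585, -0.0532, 0.2751]
tool_rot: [[0.177, 0.984, 0.008], [0.984, -0.177, -0.002], [-0.0, 0.008, -1.0]]
wrist_force: [1.3, 0.5, 0.4]
grip_width: 0.0004
grip_force: 0.5
```

```bash
python3 -m jog '[[[0,-0.05,0.01,0,0,0],[0,-0.05,0,0,0,0],[0,-0.05,0,0,0,0],[0,-0.05,0,0,0,0],[0,-0.05,0,0,0,0],[0,-0.05,0,0,0,0],[0,-0.05,0,0,0,0]]]'
python3 -c "
from h import *
im=optics.capture('side'); cv2.imwrite('pics/s4.png',im[:,:,::-1])"
```

```text
clock: 11.05
ee_pos: [0.5893, -0.0403, 0.2712]
tool_rot: [[0.177, 0.984, 0.006], [0.984, -0.177, -0.001], [-0.0, 0.006, -1.0]]
wrist_force: [0.6, -0.0, -0.7]
grip_width: 0.0006
grip_force: 0.2
```

View pics/s4.png

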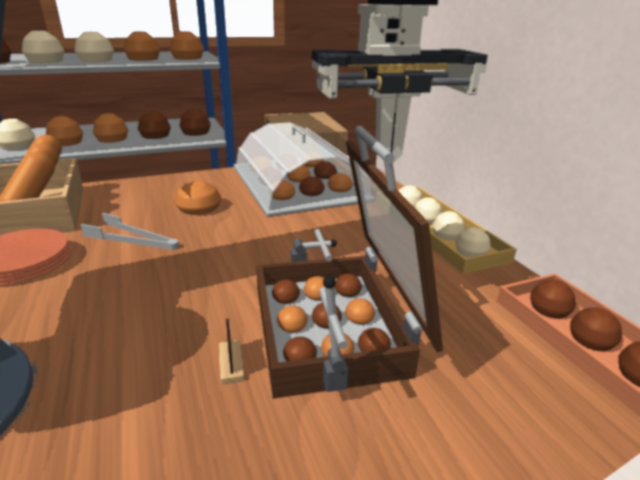

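The lid is just forward of upright, with its bar at about (375,155). I'll pull a little more, then let it sink.

```bash
python3 -m jog '[[[0,-0.05,0,0,0,0],[0,-0.05,0,0,0,0],[0,-0.05,0,0,0,0],[0,0,0,0,0,0],[0,0,-0.1,0,0,0],[0,0,-0.2,0,0,0],[0,0,-0.2,0,0,0],[0,0,0,0,0,0],[0,0,0,0,0,0],[0,0,0,0,0,0],[0,0,0,0,0,0],[0,0,0,0,0,0]]]'; python3 -m jog '[[[0,0,0,0,0,0],[0,0,0,0,0,0],[0,0,0,0,0,0],[0,0,0,0,0,0],[0,0,0,0,0,0],[0,0,0,0,0,0],[0,0,0,0,0,0],[0,0,0,0,0,0]]]'
python3 -c "
from h import *
im=optics.capture('side'); cv2.imwrite('pics/s5.png',im[:,:,::-1])
b=bar(q,.7)[0]; print(proj(optics.calibration('side'),[b+.061*u,b-.061*u,stay(q,1.68,.11)]).round())"
```

```text
clock: 12.3
ee_pos: [0.5598, -0.035, 0.3701]
tool_rot: [[0.177, 0.984, 0.005], [0.984, -0.177, -0.001], [-0.0, 0.005, -1.0]]
wrist_force: [0.9, -0.8, 0.7]
grip_width: 0.0004
grip_force: 0.0
clock: 13.1
ee_pos: [0.56, -0.035, 0.371]
tool_rot: [[0.177, 0.984, 0.006], [0.984, -0.177, -0.001], [-0.0, 0.006, -1.0]]
wrist_force: [0.4, 0.2, 0.1]
grip_width: 0.0003
grip_force: 0.0
[[273. 181.]
 [286. 219.]
 [329. 283.]]
```

View pics/s5.png

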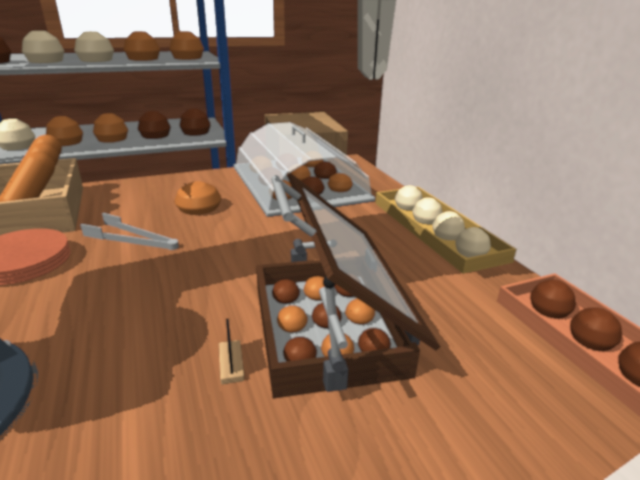

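The bar's ends are at about (279,180) and (290,218), close to the predicted propped position, but it may still be sinking. I'll wait a second and look again.

```bash
python3 -m jog '[[[0,0,0,0,0,0],[0,0,0,0,0,0],[0,0,0,0,0,0],[0,0,0,0,0,0],[0,0,0,0,0,0],[0,0,0,0,0,0],[0,0,0,0,0,0],[0,0,0,0,0,0],[0,0,0,0,0,0],[0,0,0,0,0,0],[0,0,0,0,0,0],[0,0,0,0,0,0]]]' >/dev/null
python3 -c "
from h import *
im=optics.capture('side')[:,:,::-1]; a=cv2.imread('pics/s5.png'); print(np.abs(im[150:400,230:460].astype(int)-a[150:400,230:460]).max())
cv2.imwrite('pics/s6.png',cv2.resize(im[150:400,220:470],None,fx=2.2,fy=2.2))"
```

```text
4
```

View pics/s6.png

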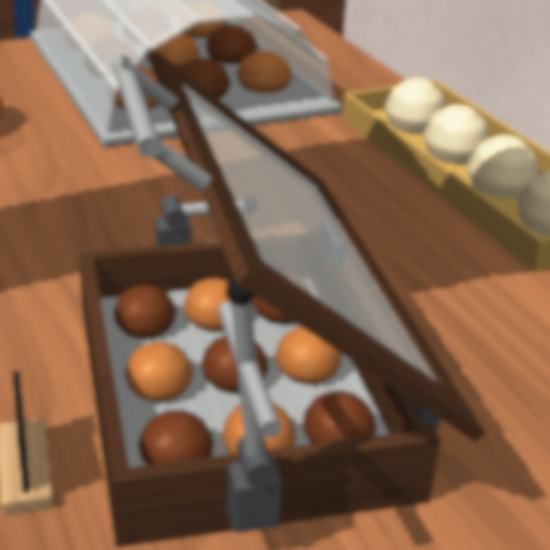

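The lid has stopped moving and rests on the long stay's ball tip at crop (240,290). The short stay is still lying at (200,210), and the robot is clear of everything.

```bash
python3 -c "
from workcell import arm; print(arm.sign_off())"
```

```text
the job is handed in; nothing more can be done
None
```

The job is handed in: the lid rests propped on the tip of the long stay, which stands against its stop, the short stay is still lying down, and the arm is clear, at about 14 s of the 54 s allowed.

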